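# Lay a forged blank in the length gauge and hold the telescope out at its second stop

### The arm

A 6-joint arm with a two-finger parallel gripper is mounted at the origin on the work surface. World frame = base frame: x ahead of the robot, y to its left, z up, the work surface at z = 0. Lengths are in m, angles in rad, forces in N, time in s.
With the tool pointing down it reaches from about 0.25 to 0.725 m from the base axis. Payload 4 kg.
Tool frame: the origin (TCP) lies midway between the tips of the shut fingers; the grasp point (between the pads) lies 19 mm behind it; y points along the fingers, x is the direction in which the jaws open and shut, and the axes are right-handed (so a half turn about y gives the same grasp; the last joint's range is limited). The gripper opens to 85 mm and grips with 20 to 120 N. Pads are 22 mm wide; open, the fingers measure 114 mm over their backs; the gripper's body (76 mm by 85 mm) begins 54 mm behind the grasp point. The pads swing forward as they close: fully open they stand 13 mm farther back than shut.
Start: joints at [-1.324, 0.241, 0.005, 1.335, 0, 1.571], TCP at [0.122, -0.485, 0.231] pointing down, gripper open.
Joint ranges: [-2.72, 2.72], [-1.05, 1.87], [-1.09, 1.28], [-1.99, 2.15], [-1.42, 1.44], [-3.14, 3.14]. Speed limits (rad/s): [2.79, 2.79, 3.14, 3.14, 3.14, 3.14].

### API

Orientations are given as a unit quaternion [x, y, z, w].
In Python, from workcell import bot gives the robot as it stands. The module is installed in compiled form; this text tells all that it offers.
- The arm moves only by the shell command python3 -m inch 'ROWS'. ROWS is text: rows parted by semicolons, each of 7 numbers parted by spaces: the turn, a rotation vector about the tool's x, y, z in degrees, then the shift along the tool's x, y, z in mm, then the closure, from 0 (fully open) to 1 (shut). In form: ax ay az dx dy dz fingers; .... A call has 1 to 12 rows; each row shifts and turns the commanded pose from where the row before left it, along the tool's axes as they then stand; what a row does not reach is not made up. A row lasts 1/8 s, in which the tool goes at most 62.5 mm and 10.7 degrees, less where a joint would pass 70% of its speed; a pose out of reach is approached as far as the arm can. A call with a gripper value outside its range is refused whole. The fingers move at their own pace and stop on an object; the grip force is fixed at half the most. Time passes only in rows, so rows that do not move let the fingers close. It gives the time, the measured TCP pose, the force and the opening at its end, in the units of the state.
- bot.get_obs(): the state, without advancing time (a new reading comes with each control period).
- bot.camera(name): name is "scene" or "top"; returns a dict with "color" (400x640x3 uint8, blue, green, red), "fx", "fy", "cx", "cy" (pixels), "k1" (the pictures are not rectified: a ray, as slopes to the right and down, at radius r is drawn at 1 + k1 r^2 times it, then the intrinsics apply), "extrinsics" (4x4, takes a point from world to camera coordinates). Camera axes: x right, y up, looking along -z (the intrinsics and any distortion apply to the point x, -y, -z); pixel columns grow to the right and rows downward; lengths in m; the calibration is good to about 2 mm. A picture is of the moment at which its call begins. There is no depth.
- bot.job_done(): hands the job in, once; it reports no verdict.
Trained networks look in the newest picture that a camera, given by its name, has taken for a name from the list of things; names that differ only in an ending like _2 or _b are one class to them, and where a whole thing is asked for, a point or a joint stands for the part that bears it (a point fixed in the world has none). Each returns a list of dicts, best first, with "conf" (0 to 1); they miss things now and then, are a little off and sometimes report something else, mostly with a low value. They report only what shows in the picture. A call takes as long as a camera call. They do not tell look-alikes from the thing itself.
- bot.look_for(name, camera): "extent" ([left, top, right, bottom] in pixels, round what is visible of it).
- bot.cut_out(name, camera): "region" (400x640 bool, what is visible of it) and "extent" ([left, top, right, bottom] in pixels, round what is visible of it).
- bot.spot_point(name, camera): "point" ([column, row] in pixels: a listed point, or the origin of a listed thing).
The state is a dict: "clock": time; "joint_pos": joint angles; "joint_vel": joint speeds; "tau": joint torques, N m; "eef_pos": TCP position; "tool_rot": TCP orientation; "ft_force": force on the tool from outside, world axes, zero at the start; "ft_torque": the same for the moment, N m; "grip_width": finger opening in m.
Only numpy, scipy, OpenCV 4.12 (cv2) and the standard library are available. Lean on these libraries where they do the work, as an engineer would, in place of code of your own. Each camera call takes 0.05 s, during which the arm holds its last target.

### The job

Get the forged chisel blank ready for its length check: lay it in the two notched rests of the telescoping length gauge, thick head on the side of the gauge's end plate, and let go of it. Then pinch the gauge's handle so that its spring button is pressed in, pull the handle straight out past the first stop to the second, as far as it goes, and finish while still holding it out there against the return springs. Leave the other things on the bench where they are.

Things in the scene. Friction and masses are not known exactly. Their poses are not given: they have to be found in the camera images.
- gauge: the length gauge, fixed to the bench (place and yaw vary): grey base plate 165 x 205 x 8 mm; a telescope lies level along its +y (the pull direction) at x = 0, 50 mm up; two dark notched rests and an end plate stand beside it at x = -100 mm. Origin on the bench under the mouth of the outer tube (24 mm diameter, back to y = -130 mm), z up. Nothing rises above 72 mm
- rest_mid (a point): half-way between the two rests, level with their notch floors, 35 mm above the bench, at (-100, 0, 35) mm in the gauge's frame and with its axes. The rests stand at y = -50 and +50 mm, 12 mm thick along y; notches 28 mm wide at the floor, flaring to about 46 mm at the top, 21 mm higher. Between the rests it is free down to the base plate
- end_plate (a point): middle of the inner face of the gauge's upright end plate, at (-100, -125, 35) mm in the gauge's frame, with its axes; 60 mm wide along x, up to 63 mm above the bench
- blank_center (a point): middle of the square shank of the loose forged chisel blank (dark steel, 240 mm long, 0.4 to 0.75 kg, flat underside, lying on the bench), half-way up, 10 mm above its underside, near the centre of mass. Its y axis runs along the blank to the flat tip, z up. Shank 20 mm wide and high, y = -75 to +67 mm; thick head 30 mm wide, 22 mm high, y = -105 to -75 mm
- blank_tip (a point): end of the blank's flat tip, 135 mm from point blank_center along its +y and 4 mm above the underside; the flat tip is 30 mm wide, 8 mm high and 68 mm long
- blank: the blank itself: same axes as point blank_center, origin on its underside below that point
- handle_grip (a point): centre of the handle's waist, where it is pinched across x; gauge's axes; at (0, 34, 50) mm in the gauge's frame when home, moving out along +y. Waist 22 mm wide (x), 32 mm high, 48 mm long (y), between two flanges 40 mm square. On its +x side the spring button (32 mm long, 24 mm high) stands out 7 mm: pinching across x squeezes it in. Free below, down to the base plate
- gauge_handle: the handle with waist, flanges and button: origin and axes as point handle_grip. Flanges 6 mm thick at y = -27 and +27 mm; a steel pointer 5 mm thick sticks out from the outer flange to x = -55 mm. At the second stop the pointer lies beside the blank's tip
- gauge_button (a joint): how far the button is pressed in: 0 out, 0.006 m fully in, against a spring of 4 N at first and 10 N fully in. While it is out (below about 0.004) a catch locks the telescope home with 2 mm of play; once the telescope is drawn out by 15 mm or more the catch is clear
- gauge_mid (a joint): travel of the middle tube out of the outer tube: 0 home, 0.045 m at the first stop; a spring pulls it back with 2.5 to 3 N. It comes out first
- gauge_rod (a joint): travel of the inner rod with the handle out of the middle tube: 0 home, 0.045 m at the second stop, a firm one; a spring pulls it back with 6.5 to 7 N. The handle has moved by the sum of the two travels, 0.09 m at the second stop
- socket_ring: bystander: dark steel ring, 48 mm across, 30 mm high, standing near the gauge on the side away from the rests; origin under its centre
- hammer: bystander: hammer lying on the bench
- wire_brush: bystander: brush lying on the bench
- oil_can: bystander: plain aluminium can, 60 mm across, 140 mm high; origin under its centre
- tongs: bystander: dark steel smith's tongs, 290 mm long, lying flat; origin on the bench near the middle
- step_block: bystander: small stepped steel block, 70 x 30 mm, 28 mm high; origin under its centre
Things that resemble listed ones, but are neither listed nor needed, are in the scene too. Leave any green look-alike of the blank alone.

How it is judged:
On the way, in this order (a step that is already met when the one before it is completed fails the run):
1. the blank lies in both rests, head on the end plate's side, let go (x of blank_center in the frame of gauge between -0.107 and -0.093 m and y of blank_center in the frame of gauge between -0.02 and 0.02 m and z of blank_center in the frame of gauge between 0.04 and 0.05 m and y of blank_tip in the frame of gauge above 0.1 m and angle between the y axis of blank_center and the y axis of gauge, either way round below 0.12 rad and contact force between the fingers and blank below 0.1 N), for 0.2 s.
2. the handle is pinched and its button pressed in by at least 4.5 mm while the telescope is still near home (value of joint gauge_button above 0.0045 m and value of joint gauge_mid below 0.02 m and contact force between the fingers and gauge_handle above 1 N), for 0.05 s.
3. the telescope is drawn out to its second stop (value of joint each of gauge_mid, gauge_rod above 0.041 m and contact force between the fingers and gauge_handle above 1 N), for 0.2 s.
At the end, for the whole second after the job is handed in: the fingers hold the handle (over 1 N) with both telescope sections within 4 mm of their stops and still; the blank lies untouched in both rests (centre within 7 mm across, 20 mm along, 5 mm in height; direction within 0.12 rad), tip away from the end plate (all of step 1 and all of step 3 and velocity of joint each of gauge_mid, gauge_rod below 0.02 m/s and linear speed of blank below 0.03 m/s); the arm keeps its last pose, push and grip.
It fails at once if a bystander (ring, hammer, brush, can, tongs or stepped block) is shifted by more than 30 mm (distance of any of socket_ring, hammer, wire_brush, oil_can, tongs, step_block from where it was at the start of the episode above 0.03 m).
It also fails if it takes over 53 s, if anything falls off the work surface, if the arm or the gripper's body presses on something with over 40 N, if the wrist force passes 120 N, or if a joint passes its speed limit or range.

## Working session

There is one attempt and no reset: what is moved stays moved. The work goes in short steps, Python scripts to look and compute and a shell command to move; the robot and the scene stay as the last step left them, time stands still between calls to the robot, and variables do not carry over. Pictures are saved under pics/ and viewed, and the job is handed in when it is done.

```bash
mkdir -p pics
cat > h.py <<'E'
import numpy as np, cv2
from workcell import bot
from scipy.spatial.transform import Rotation as R
def ray(c,px):
    u=(px[0]-c['cx'])/c['fx']; v=(px[1]-c['cy'])/c['fy']
    rd=np.hypot(u,v); r=rd
    for _ in range(30): r=rd/(1+c['k1']*r*r)
    s=r/rd if rd>0 else 1
    d=np.array([u*s,-v*s,-1.]); E=np.array(c['extrinsics'])
    return -E[:3,:3].T@E[:3,3], E[:3,:3].T@d
def at_z(c,px,z):
    o,d=ray(c,px); return o+d*(z-o[2])/d[2]
def proj(c,p):
    E=np.array(c['extrinsics']); q=E[:3,:3]@np.asarray(p,float)+E[:3,3]
    u,v=q[0]/-q[2],-q[1]/-q[2]; k=1+c['k1']*(u*u+v*v)
    return np.array([c['cx']+c['fx']*u*k,c['cy']+c['fy']*v*k])
E
python3 - <<'E'
from h import *
for n in('scene','top'):
    c=bot.camera(n); cv2.imwrite(f'pics/{n}0.png',c['color'])
    print(n,c['fx'],c['k1'],np.round(ray(c,(320,200)),2))
    for t in('gauge','rest_mid','end_plate','blank_center','blank_tip','handle_grip','gauge_handle','blank','socket_ring'):
        for d in bot.spot_point(t,n)[:3]: print(t,np.round(d['point'],1),round(d['conf'],2))
print(bot.get_obs())
E
```

```text
scene 453.27236029165846 -0.0430995803438845 [[ 1.48 -0.51  1.01]
 [-0.65  0.37 -0.66]]
gauge [366.  211.4] 0.56
rest_mid [348.6 184.5] 0.63
end_plate [318.6 196.6] 0.91
blank_center [321.7 160.2] 0.92
blank_center [218.2 235.7] 0.87
blank_center [349.5 187. ] 0.71
blank_tip [341.8 145.3] 0.85
blank_tip [225.4 269.8] 0.58
handle_grip [374.8 194.4] 0.54
gauge_handle [378.2 198.5] 0.62
gauge_handle [315.7 274.3] 0.33
blank [324.  159.9] 0.82
blank [219.3 237.7] 0.79
socket_ring [371.6 241.3] 0.74
top 432.40572096096884 -0.10284808502106148 [[ 0.28  0.04  1.39]
 [ 0.2  -0.   -0.98]]
gauge [285.1 188.1] 0.62
gauge [289.1 156.5] 0.32
rest_mid [283.3 213.2] 0.62
end_plate [320.9 213.7] 0.59
blank_center [281.3 283.7] 0.88
blank_center [423.2 209. ] 0.83
blank_tip [246.9 302.6] 0.97
blank_tip [424.5 169.1] 0.81
handle_grip [267.5 187.7] 0.82
handle_grip [361.2 139.9] 0.5
gauge_handle [270.6 181.9] 0.66
blank [283.3 279. ] 0.71
blank [422.5 210.2] 0.59
socket_ring [289.5 155.7] 0.47
{'clock': 1.0, 'joint_pos': array([-1.32400467e+00,  2.40615270e-01,  5.00996271e-03,  1.33519058e+00,
       -1.07485669e-05,  1.57077892e+00]), 'joint_vel': array([ 0.00224406,  0.00127125, -0.00071179,  0.00107087, -0.00186385,
       -0.00024099]), 'tau': array([ 3.23548011e-04, -3.72214544e+01,  2.52698332e+01,  1.13715654e-03,
        1.87572423e-04,  1.61739241e-06]), 'eef_pos': array([ 0.12214584, -0.48485916,  0.23130264]), 'tool_rot': array([ 0.55774653, -0.43465409,  0.43464967, -0.55774035]), 'ft_force': array([-0.46537864, -0.78889284, -0.00680414]), 'ft_torque': array([ 0.03205402, -0.02220733,  0.06923229]), 'grip_width': 0.08555884081769552}
```

View pics/scene0.png

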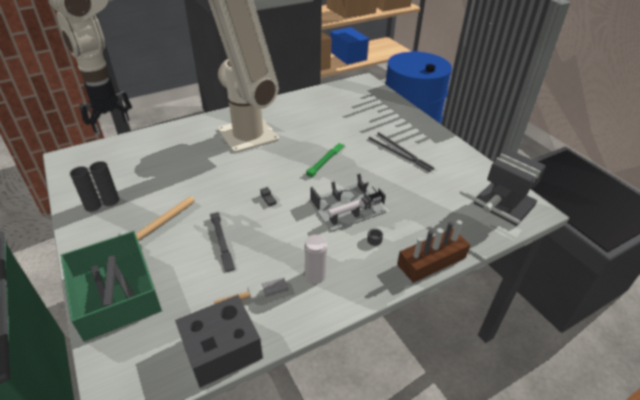

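View pics/top0.png

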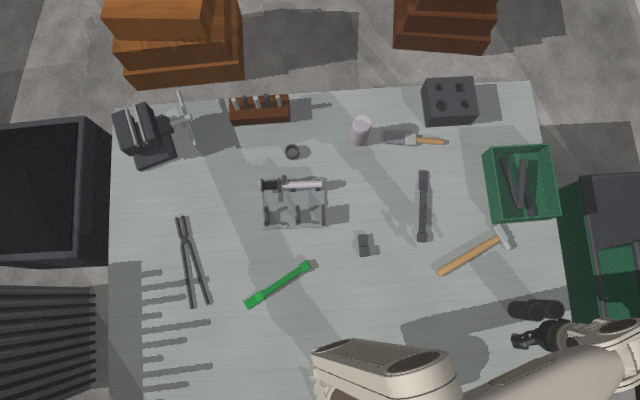

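Run:
```python
import cv2
a=cv2.imread('pics/top0.png')[140:320,215:455]
cv2.imwrite('pics/top0z.png',cv2.resize(a,None,fx=3.3,fy=3.3,interpolation=cv2.INTER_CUBIC))
a=cv2.imread('pics/scene0.png')[120:290,190:430]
cv2.imwrite('pics/scene0z.png',cv2.resize(a,None,fx=3.3,fy=3.3,interpolation=cv2.INTER_CUBIC))
```

```text
(no output)
```

View pics/top0z.png

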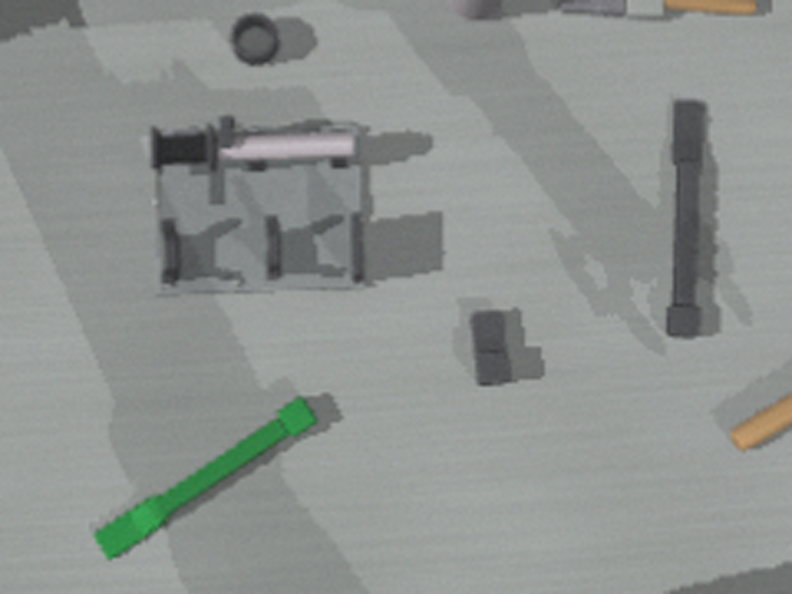

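View pics/scene0z.png

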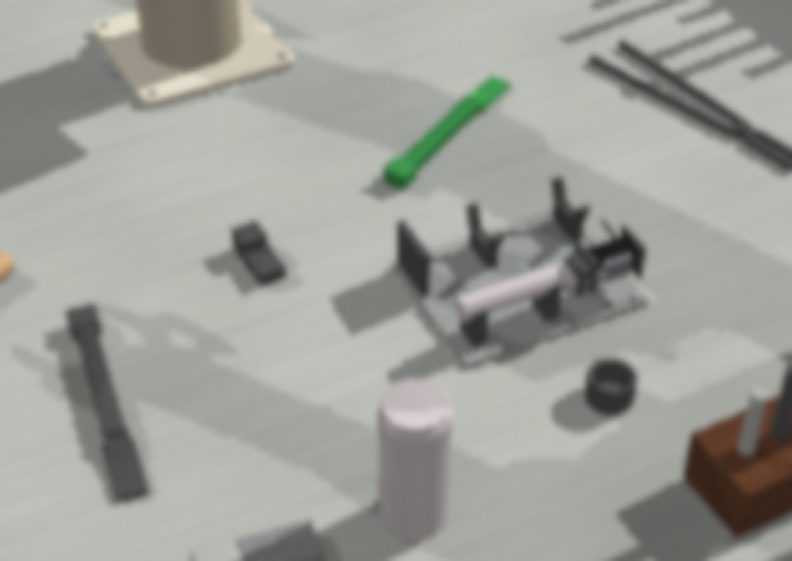

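Two things could be the blank: the green one at top (281,284) and the dark one at top (423,209) / scene (218,236). The dark steel one fits. Its long flat tip points up in the top view and its short head is at (422,238). The gauge's telescope points left, along world +y. Next I'll fit the poses.

```bash
cat > fit.py <<'E'
from h import *
from scipy.optimize import least_squares
def T(p,q):
    c,s=np.cos(p[2]),np.sin(p[2]); q=np.asarray(q,float)
    return np.array([p[0]+c*q[0]-s*q[1],p[1]+s*q[0]+c*q[1],q[2]])
def fit(obs,x0):
    f=lambda p:np.concatenate([proj(c,T(p,q))-px for c,q,px in obs])
    r=least_squares(f,x0,x_scale=[.01,.01,.1],loss='soft_l1'); return r.x,f(r.x)
E
python3 - <<'E'
from fit import *
C={n:bot.camera(n) for n in('scene','top')}
G={'gauge':(0,0,0),'rest_mid':(-.1,0,.035),'end_plate':(-.1,-.125,.035),'handle_grip':(0,.034,.05)}
B={'blank_center':(0,0,.01),'blank_tip':(0,.135,.004),'blank':(0,0,0)}
near={'scene':np.array([219,240]),'top':np.array([423,205])}
og=[];ob=[]
for n,c in C.items():
    for t,q in G.items():
        d=bot.spot_point(t,n)
        if d: og.append((c,q,np.array(d[0]['point'])))
    for t,q in B.items():
        for d in bot.spot_point(t,n):
            if np.linalg.norm(d['point']-near[n])<50: ob.append((c,q,np.array(d['point'])));break
pg,r=fit(og,[.5,.1,0]); print('gauge',pg.round(4),r.round(1))
pb,r=fit(ob,[.45,-.2,-1.57]); print('blank',pb.round(4),r.round(1))
np.save('p.npy',[pg,pb])
# overlay
def poly(im,c,p,pts,col,s,o,cl=True):
    a=np.array([(proj(c,T(p,q))-o)*s for q in pts]); cv2.polylines(im,[a.round().astype(int).reshape(-1,1,2)],cl,col,1,cv2.LINE_AA)
for n,c in C.items():
    o,w,h=(np.array([255,145]),200,130) if n=='top' else (np.array([195,160]),200,130)
    s=4; im=cv2.resize(c['color'][o[1]:o[1]+h,o[0]:o[0]+w],None,fx=s,fy=s,interpolation=cv2.INTER_CUBIC)
    of=o-.5+.5/s
    for z in (0,.02): poly(im,c,pb,[(-.01,-.075,z),(.01,-.075,z),(.01,.067,z),(-.01,.067,z)],(0,255,255),s,of)
    poly(im,c,pb,[(-.015,-.105,.022),(.015,-.105,.022),(.015,-.075,.022),(-.015,-.075,.022)],(0,0,255),s,of)
    poly(im,c,pb,[(-.015,.067,.008),(.015,.067,.008),(.015,.135,.008),(-.015,.135,.008)],(0,255,0),s,of)
    for y in(-.05,.05): poly(im,c,pg,[(-.123,y,.056),(-.114,y,.035),(-.086,y,.035),(-.077,y,.056)],(0,255,255),s,of,False)
    poly(im,c,pg,[(-.13,-.125,.008),(-.13,-.125,.063),(-.07,-.125,.063),(-.07,-.125,.008)],(0,0,255),s,of)
    poly(im,c,pg,[(-.012,-.13,.05),(.012,-.13,.05),(.012,0,.05),(-.012,0,.05)],(0,255,0),s,of)
    for y in(.004,.064): poly(im,c,pg,[(-.02,y,.03),(.02,y,.03),(.02,y,.07),(-.02,y,.07)],(255,0,255),s,of)
    cv2.imwrite(f'pics/ov_{n}.png',im)
E
```

```text
gauge [0.6083 0.1656 0.0013] [ 0.1 -0.4  0.8  1.6 -2.5  0.6  1.  -0.3 -4.   4.  -0.3  0.2  1.1  0.5
  1.1 -2.1]
blank [ 0.5056 -0.2932 -1.7568] [ 3.4  2.7 -0.5  1.6 -1.9  1.9  0.2  0.4 -1.5  1.3 -1.   1.5]
```

View pics/ov_top.png

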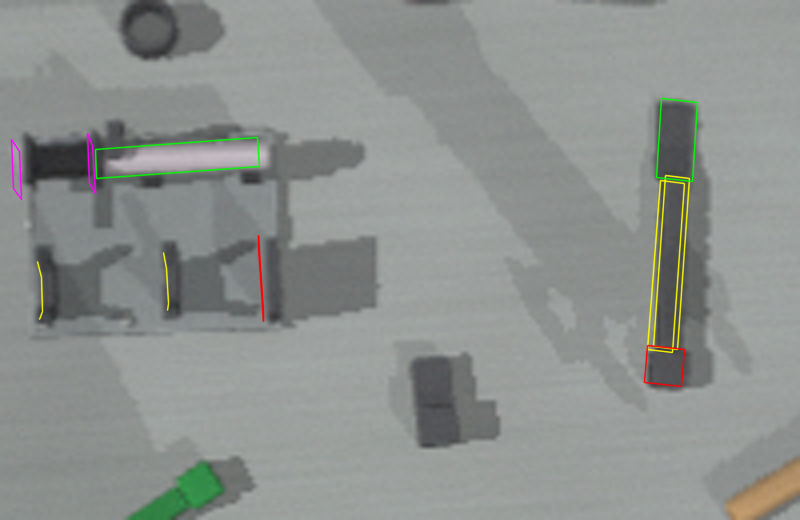

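View pics/ov_scene.png

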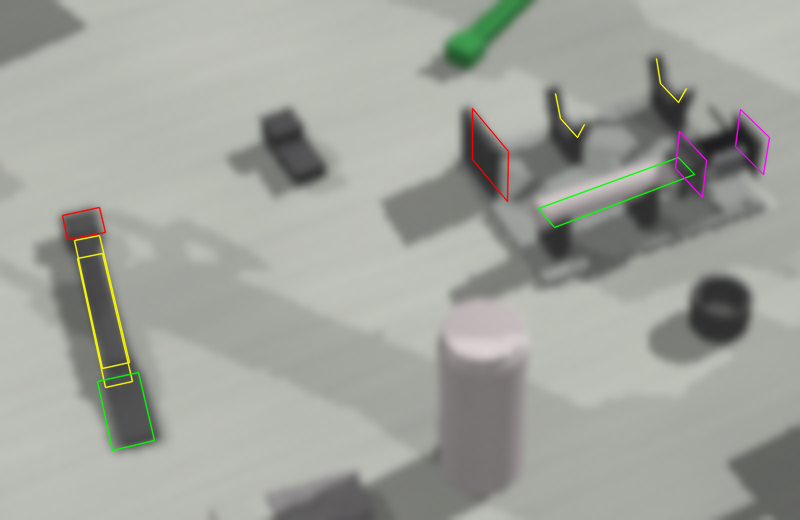

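Run:
```python
from h import *
for n,(x,y) in {'top':(255,170),'scene':(305,168)}.items():
    c=bot.camera(n); im=cv2.resize(c['color'][y:y+64,x:x+88],None,fx=9,fy=9,interpolation=cv2.INTER_CUBIC)
    im=cv2.convertScaleAbs(im,alpha=1.4,beta=10)
    for i in range(0,88,10): cv2.putText(im,str(x+i),(i*9,8),0,.3,(0,0,255)); im[:,i*9+4]=im[:,i*9+4]//2+np.uint8([0,0,100])
    for i in range(0,64,10): cv2.putText(im,str(y+i),(0,i*9+4),0,.3,(0,0,255)); im[i*9+4]=im[i*9+4]//2+np.uint8([0,0,100])
    cv2.imwrite(f'pics/g_{n}.png',im)
```

```text
(no output)
```

View pics/g_top.png

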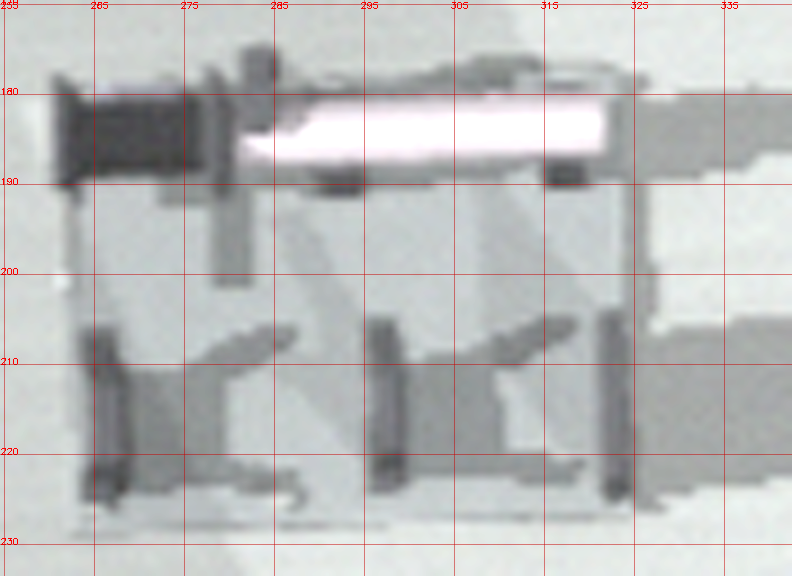

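View pics/g_scene.png

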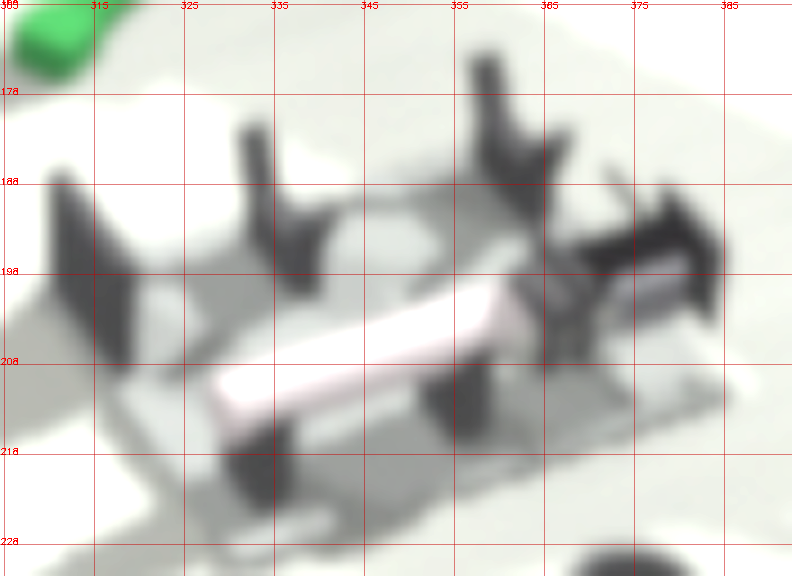

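```bash
cat > g.py <<'E'
from fit import *
C={n:bot.camera(n) for n in('scene','top')}
t,s=C['top'],C['scene']
obs=[(t,(.02,.064,.07),(260.5,178.3)),(t,(-.02,.064,.07),(261,190.5)),(t,(0,-.13,.056),(322,184)),
(t,(-.07,-.125,.063),(320.8,204)),(t,(-.13,-.125,.008),(321.8,225)),
(s,(-.13,-.128,.063),(311.5,186.5)),(s,(-.07,-.125,.063),(319,196)),(s,(-.07,-.128,.008),(318.5,209)),
(s,(-.02,.062,.07),(379.5,188)),(s,(.02,.064,.07),(385,195)),(s,(.02,.064,.03),(384.2,203.5))]
obs=[(c,q,np.array(p)) for c,q,p in obs]
for nm,o in (('both',obs),('top',obs[:5]),('scene',obs[5:])):
    pg,r=fit(o,[.6,.17,0]); print(nm,pg.round(4),r.round(1))
    if nm=='both': P=pg
pg=P; pb=np.load('p.npy')[1]; np.save('p.npy',[pg,pb])
def poly(im,c,p,pts,col,s,o,cl=True):
    a=np.array([(proj(c,T(p,q))-o)*s for q in pts]); cv2.polylines(im,[a.round().astype(int).reshape(-1,1,2)],cl,col,1,cv2.LINE_AA)
for n,(x,y) in {'top':(255,170),'scene':(305,168)}.items():
    c=C[n];S=9;im=cv2.resize(c['color'][y:y+64,x:x+88],None,fx=S,fy=S,interpolation=cv2.INTER_CUBIC)
    im=cv2.convertScaleAbs(im,alpha=1.4,beta=10); of=np.array([x,y])-.5+.5/S
    for yy in(-.056,-.044,.044,.056): poly(im,c,pg,[(-.123,yy,.056),(-.114,yy,.035),(-.086,yy,.035),(-.077,yy,.056)],(0,200,255),S,of,False)
    poly(im,c,pg,[(-.13,-.125,.008),(-.13,-.125,.063),(-.07,-.125,.063),(-.07,-.125,.008)],(0,0,255),S,of)
    for z in(.062,.05):poly(im,c,pg,[(-.012,-.13,z),(.012,-.13,z),(.012,0,z),(-.012,0,z)],(0,255,0),S,of)
    for yy in(.004,.064): poly(im,c,pg,[(-.02,yy,.03),(.02,yy,.03),(.02,yy,.07),(-.02,yy,.07)],(255,0,255),S,of)
    cv2.imwrite(f'pics/g2_{n}.png',im)
E
python3 g.py
```

```text
both [ 0.6088  0.1578 -0.0384] [-0.3 -0.1 -0.8  0.  -0.4 -0.6 -0.1  0.6 -0.4  1.1 -1.  -0.1  0.6  0.9
 -0.   0.9 -1.6  0.1  0.1  0.2 -0.5  1. ]
top [ 0.6092  0.1566 -0.033 ] [-0.  -0.1 -0.4 -0.  -0.1 -0.9  0.4  0.3  0.1  0.7]
scene [ 0.6075  0.1597 -0.0494] [-0.4 -0.9  0.9  0.2  0.3  0.2 -1.2 -0.2  0.4 -0.1 -0.2  0.7]
```

View pics/g2_top.png

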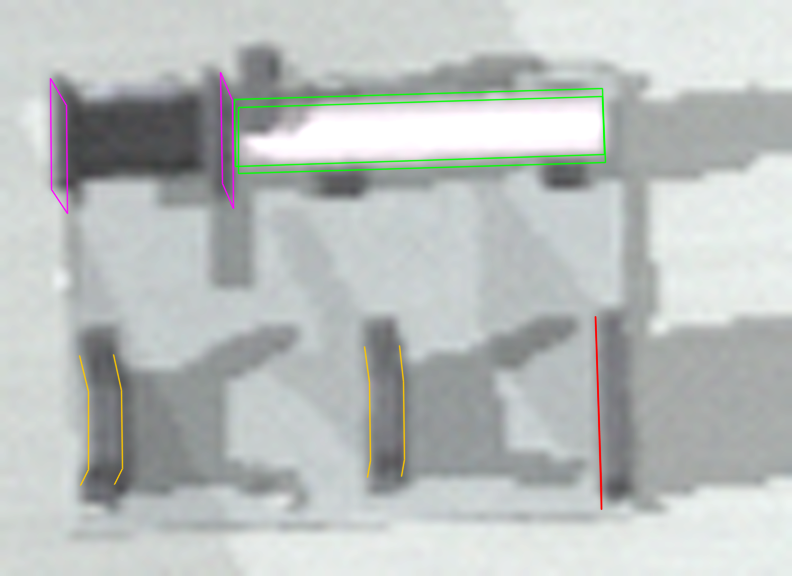

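View pics/g2_scene.png

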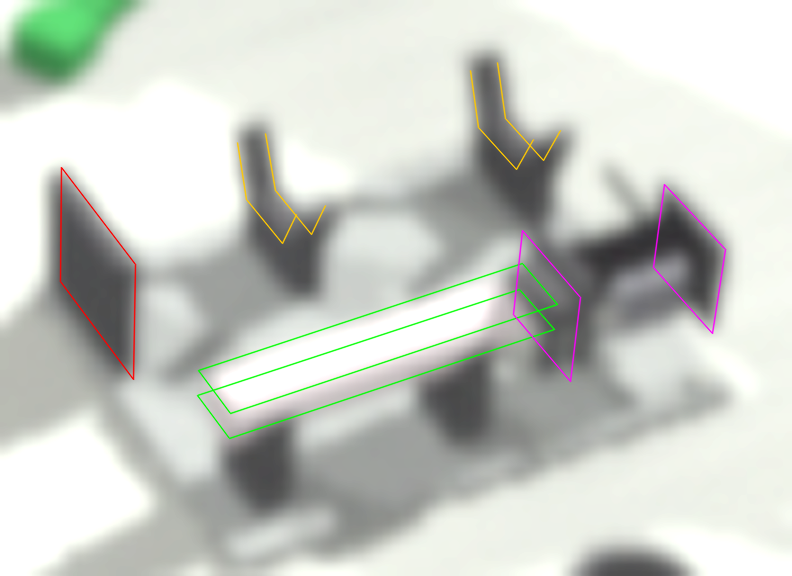

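```bash
cat > plan.py <<'E'
from fit import *
pg,pb=np.load('p.npy')
o=bot.get_obs(); M=R.from_quat(o['tool_rot']).as_matrix()
def rel(target,o=o,M=M): return (M.T@(np.array(target)-o['eef_pos'])*1000).round(1)
E
python3 - <<'E'
from plan import *
print(M.round(3)); yaw=np.degrees(np.arctan2(M[1,0],M[0,0])); print('toolx yaw',yaw)
print('blank x-axis yaw',np.degrees(pb[2]),'gauge',np.degrees(pg[2]))
t=bot.camera('top');s=bot.camera('scene')
for n in('socket_ring','oil_can','step_block'):
  for c,k in((t,'top'),(s,'scene')):
    for d in bot.spot_point(n,k)[:1]: print(n,k,at_z(c,d['point'],0).round(3),round(d['conf'],2))
  
print('blank',T(pb,(0,0,.01)),'rest',T(pg,(-.1,0,.035)),'grip',T(pg,(0,.034,.05)))
E
```

```text
[[ 0.244 -0.     0.97 ]
 [-0.97  -0.     0.244]
 [ 0.    -1.    -0.   ]]
toolx yaw -75.8591391363336
blank x-axis yaw -100.65503090228798 gauge -2.2023022486326798
socket_ring top [0.726 0.128 0.   ] 0.42
socket_ring scene [0.722 0.118 0.   ] 0.64
oil_can top [ 0.77  -0.115  0.   ] 0.71
oil_can scene [ 0.756 -0.1    0.   ] 0.69
step_block top [ 0.401 -0.099  0.   ] 0.66
step_block scene [ 0.4  -0.09  0.  ] 0.47
blank [ 0.50559122 -0.29324062  0.01      ] rest [0.50890505 0.16159799 0.035     ] grip [0.61013774 0.19173008 0.05      ]
```

```bash
python3 -m inch '0 8.3 0 0 0 0 0;0 8.3 0 0 0 0 0;0 8.2 0 0 0 0 0;0 0 0 -29 11 38 0;0 0 0 -29 11 38 0;0 0 0 -29 11 38 0;0 0 0 -29 11 38 0;0 0 0 -29 11 38 0;0 0 0 -29 11 38 0;0 0 0 -29 11 38 0;0 0 0 -29 11 38 0;0 0 0 -28 11 37 0'
python3 - <<'E'
from plan import *
t=T(pb,(0,0,.01)); t[2]=.004
print('rel to grasp',rel(t),o['eef_pos'].round(4),o['clock'], np.degrees(np.arctan2(M[1,0],M[0,0])))
for n in('top','scene'):
    c=bot.camera(n); p=proj(c,T(pb,(0,0,.05)));x,y=(p-[65,50]).astype(int); cv2.imwrite(f'pics/a_{n}.png',cv2.resize(c['color'][y:y+100,x:x+130],None,fx=6,fy=6,interpolation=cv2.INTER_CUBIC))
E
```

```text
clock: 3.9
eef_pos: [0.5068, -0.2916, 0.132]
tool_rot: [0.451, -0.544, 0.544, -0.451]
ft_force: [-0.3, -0.4, 0.6]
grip_width: 0.0853
rel to grasp [  1.8 128.   -1. ] [ 0.5068 -0.2916  0.132 ] 3.9 -100.64990220324309
```

View pics/a_top.png

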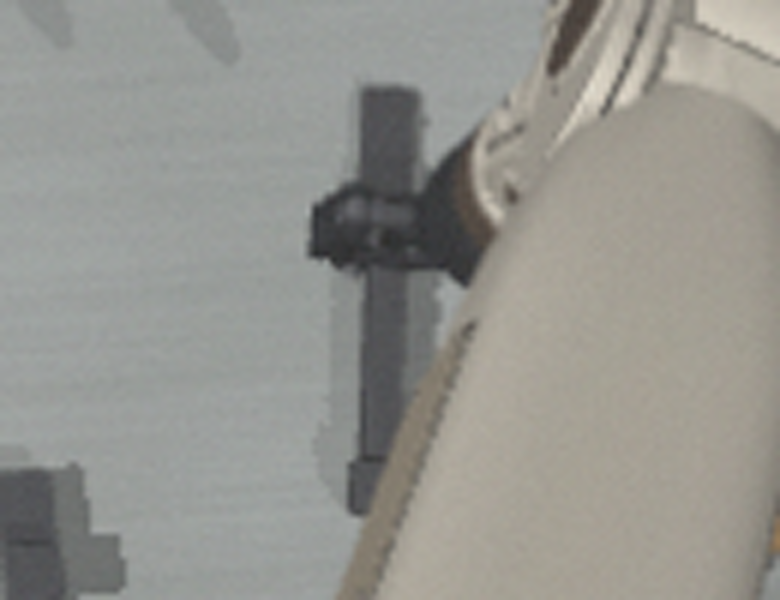

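View pics/a_scene.png

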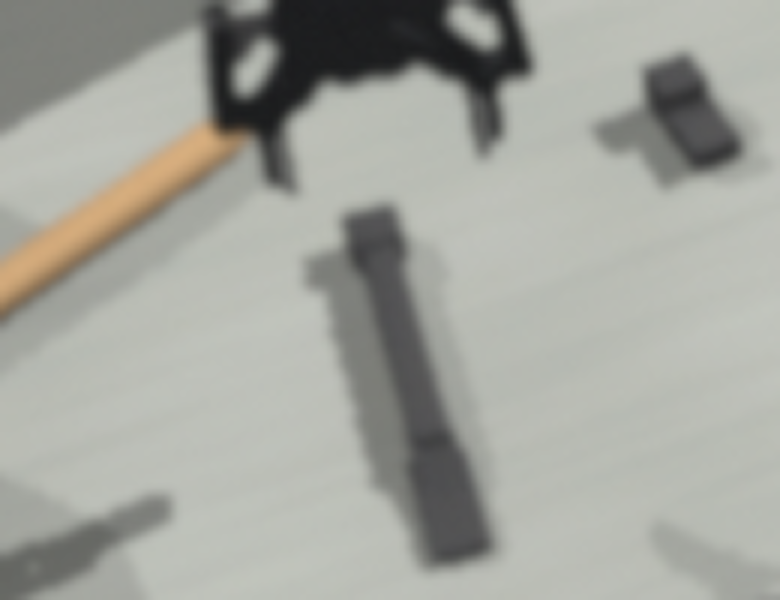

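The gripper is above the dark blank: in the crops its tip is at the far end and its head at (375,485). I'll descend and close.

```bash
python3 -m inch '0 0 0 2 32 -1 0;0 0 0 0 32 0 0;0 0 0 0 32 0 0;0 0 0 0 20 0 0;0 0 0 0 11 0 0;0 0 0 0 0 0 1;0 0 0 0 0 0 1;0 0 0 0 0 0 1;0 0 0 0 0 0 1;0 0 0 0 0 0 1;0 0 0 0 0 0 1'
```

```text
clock: 5.38
eef_pos: [0.5048, -0.2944, 0.0066]
tool_rot: [0.451, -0.544, 0.545, -0.452]
ft_force: [-0.2, 0.8, 5.3]
grip_width: 0.0179
```

```bash
python3 -m inch '0 0 0 0 0 0 1;0 0 0 0 -15 0 1;0 0 0 0 -40 0 1;0 0 0 0 -50 0 1;0 0 0 0 -50 0 1;0 0 0 0 0 0 1'
python3 - <<'E'
from plan import *
for n in('top','scene'):
    c=bot.camera(n); p=proj(c,o['eef_pos']);x,y=(p-[65,50]).astype(int); cv2.imwrite(f'pics/b_{n}.png',cv2.resize(c['color'][y:y+100,x:x+130],None,fx=6,fy=6,interpolation=cv2.INTER_CUBIC))
E
```

```text
clock: 6.12
eef_pos: [0.5067, -0.2958, 0.1655]
tool_rot: [0.45, -0.541, 0.548, -0.453]
ft_force: [0.6, -0.6, -5.0]
grip_width: 0.0183
```

View pics/b_top.png

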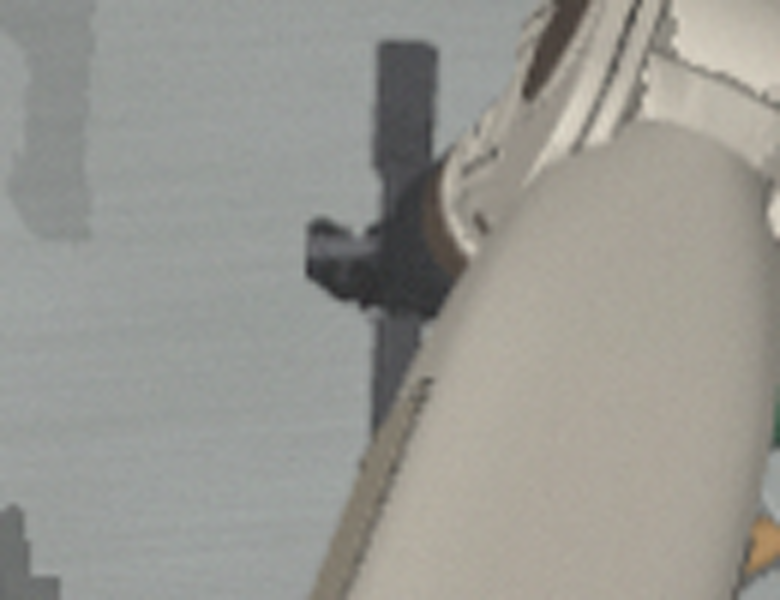

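View pics/b_scene.png

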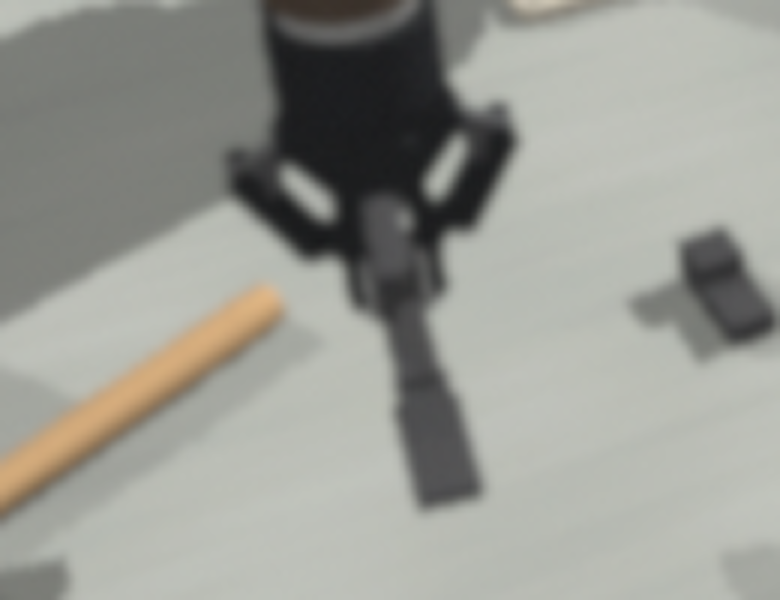

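```bash
cat > hold.py <<'E'
from plan import *
# predicted blank points while held, tilt in pitch about tool x; off = along-blank offset of grasp
import sys
def pts(o,tilt,off=0,zc=.010,drop=0):
    M=R.from_quat(o['tool_rot']).as_matrix(); x=M[:,0]; d=M[:,2]; up=-M[:,1]
    c=o['eef_pos']+up*(.004+drop)   # blank mid height
    dd=np.cos(tilt)*d+np.sin(tilt)*up; uu=np.cos(tilt)*up-np.sin(tilt)*d
    f=lambda a,y,z:c+a*x+dd*(y+off)+uu*(z-.01)
    return f
def draw(tag,tilts,off=0,drop=0):
    for n in('top','scene'):
        c=bot.camera(n); p=proj(c,o['eef_pos']);x,y=(p-[65,50]).astype(int);S=6
        im=cv2.resize(c['color'][y:y+100,x:x+130],None,fx=S,fy=S,interpolation=cv2.INTER_CUBIC); im=cv2.convertScaleAbs(im,alpha=1.6,beta=20)
        for t,col in zip(tilts,((0,255,255),(0,0,255),(0,255,0))):
            f=pts(o,np.radians(t),off,drop=drop)
            for P in ([f(-.015,-.105,.022),f(.015,-.105,.022),f(.015,-.075,.022),f(-.015,-.075,.022)],[f(-.015,.067,.008),f(.015,.067,.008),f(.015,.135,.008),f(-.015,.135,.008)],[f(-.01,-.075,.02),f(.01,-.075,.02),f(.01,.067,.02),f(-.01,.067,.02)]):
                a=np.array([(proj(c,q)-[x,y]+.5)*S for q in P]); cv2.polylines(im,[a.round().astype(int).reshape(-1,1,2)],True,col,1,cv2.LINE_AA)
        cv2.imwrite(f'pics/{tag}_{n}.png',im)
E
python3 -c "
from hold import *
draw('h1',[0,15])"
```

```text
(no output)
```

View pics/h1_scene.png

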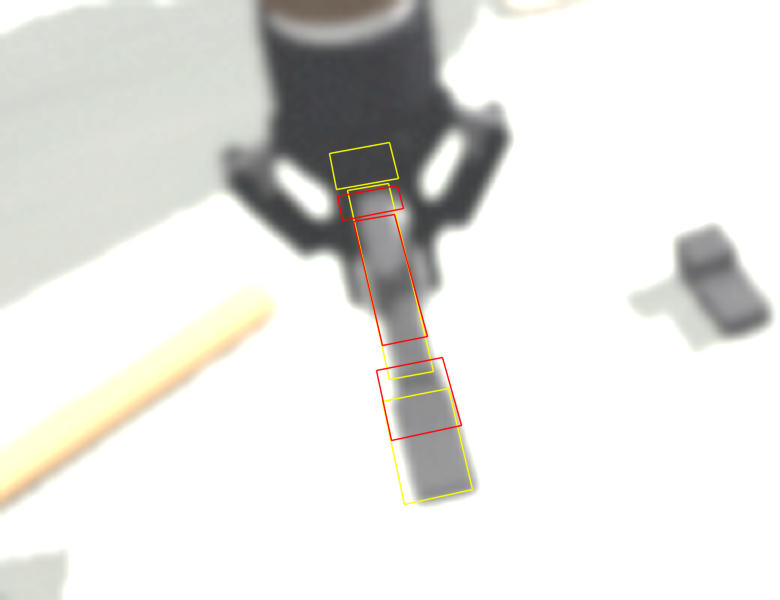

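View pics/h1_top.png

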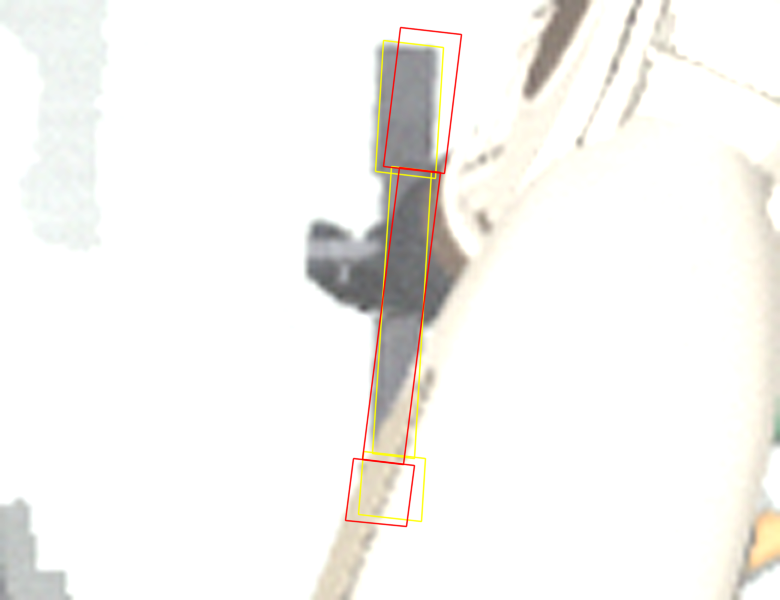

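The hold is level and centred: the yellow level outline matches the tip and shank in both views. Now I'll turn it and carry it to the gauge.

```bash
python3 -m inch '0 -9.5 0 0 0 0 1;0 -10 0 0 0 0 1;0 -10 0 0 0 0 1;0 -10 0 0 0 0 1;0 -10 0 0 0 0 1;0 -10 0 0 0 0 1;0 -10 0 0 0 0 1;0 -10 0 0 0 0 1;0 -10 0 0 0 0 1;0 -9 0 0 0 0 1;0 0 0 0 0 0 1'
python3 - <<'E'
from plan import *
g=T(pg,(-.1,0,.035)); g[2]=.165
print(o['eef_pos'],o['grip_width'],M.round(3),np.degrees(np.arctan2(M[1,0],M[0,0])),rel(g),np.degrees(o['joint_pos']).round(0))
E
```

```text
clock: 7.7
eef_pos: [0.5027, -0.2934, 0.1579]
tool_rot: [-0.706, 0.015, -0.012, 0.708]
ft_force: [-0.0, 1.1, -4.0]
grip_width: 0.0183
[ 0.50272919 -0.29344855  0.15788782] 0.0183384729313157 [[ 0.999 -0.004  0.04 ]
 [-0.039  0.002  0.999]
 [-0.004 -1.     0.002]] -2.2632622315629827 [-11.8  -6.1 455. ] [-30.  26.   6.  71.  -0.  62.]
```

```bash
python3 -m inch '0 0 0 -1 0 25 1;0 0 0 -1 0 38 1;0 0 0 -1 0 40 1;0 0 0 -1 0 42 1;0 0 0 -1 0 42 1;0 0 0 -1 0 42 1;0 0 0 -1 0 42 1;0 0 0 -1 0 42 1;0 0 0 -1 0 42 1;0 0 0 -1 0 40 1;0 0 0 -1 0 35 1;0 0 0 -1 0 25 1'
python3 - <<'E'
from hold import *
draw('h2',[0])
g=T(pg,(-.1,0,.035)); g[2]=.045
print(rel(g),np.degrees(np.arctan2(M[1,0],M[0,0])),o['eef_pos'],o['grip_width'])
E
```

```text
clock: 9.2
eef_pos: [0.5082, 0.1624, 0.1591]
tool_rot: [0.707, -0.015, 0.013, -0.707]
ft_force: [0.3, -0.7, -4.6]
grip_width: 0.0185
[  0.9 114.1  -0.7] -2.2525617580541044 [0.50824496 0.16236468 0.15907584] 0.01854640676141855
```

View pics/h2_scene.png

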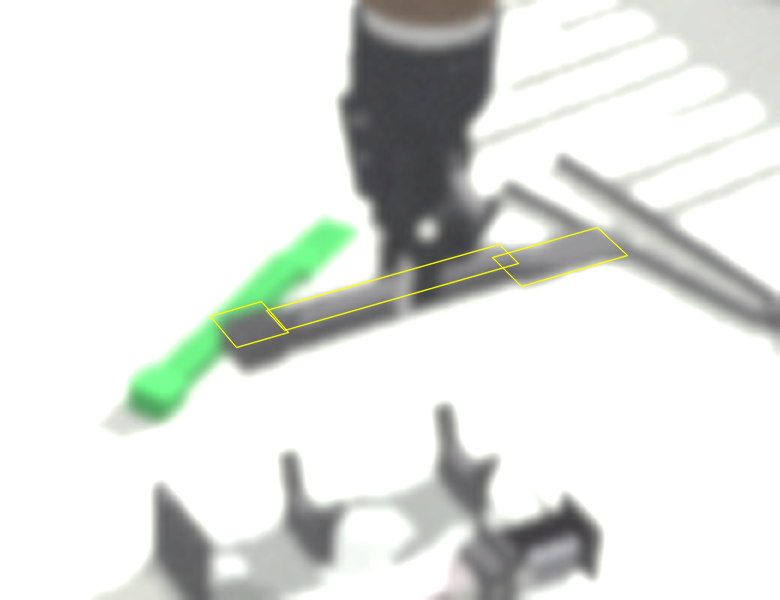

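View pics/h2_top.png

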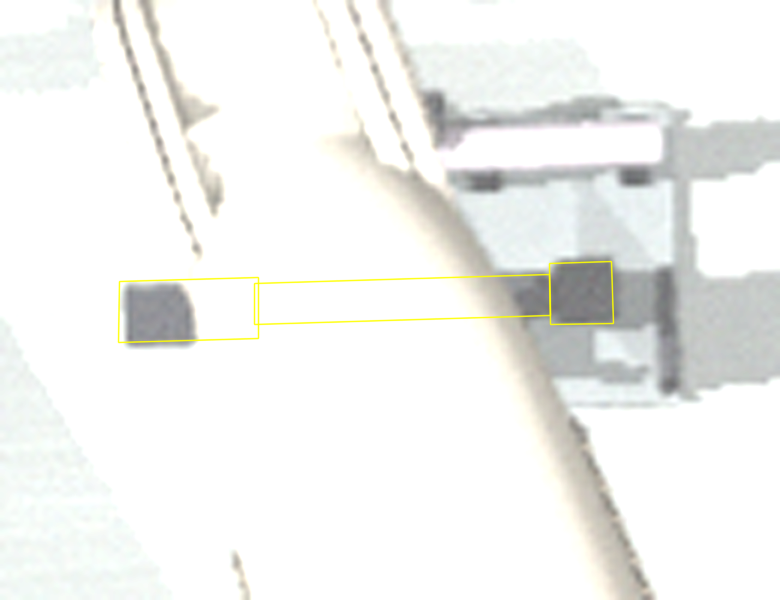

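```bash
python3 -m inch '0 0 0 1 20 -1 1;0 0 0 0 30 0 1;0 0 0 0 25 0 1;0 0 0 0 15 0 1;0 0 0 0 10 0 1;0 0 0 0 0 0 1'
python3 - <<'E'
from hold import *
draw('h3',[0])
E
```

```text
clock: 10.05
eef_pos: [0.5098, 0.1596, 0.0598]
tool_rot: [0.707, -0.014, 0.013, -0.707]
ft_force: [0.1, 0.1, -3.4]
grip_width: 0.0184
```

View pics/h3_scene.png

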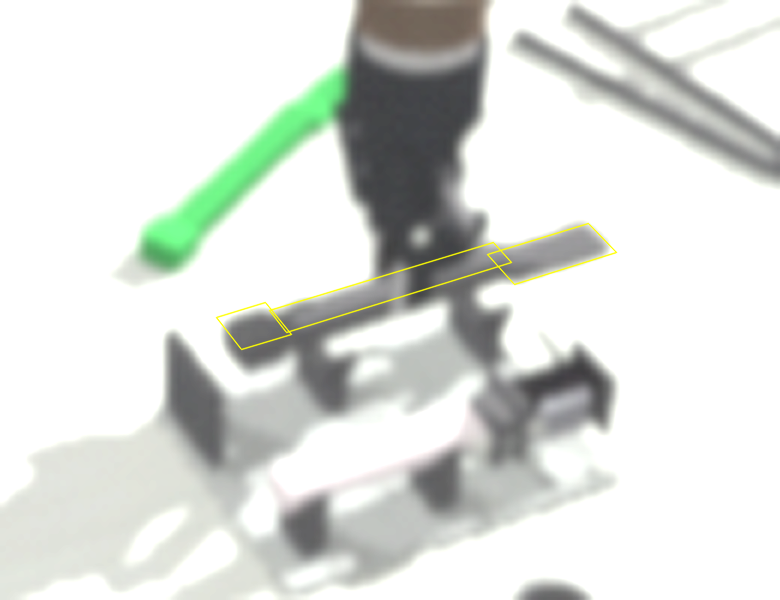

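```bash
python3 -m inch '0 0 0 0 8 0 1;0 0 0 0 8 0 1;0 0 0 0 0 0 1'
python3 - <<'E'
from hold import *
print(o['ft_force'].round(1),o['ft_torque'].round(2),o['eef_pos'].round(4))
E
```

```text
clock: 10.52
eef_pos: [0.5092, 0.1596, 0.0434]
tool_rot: [0.707, -0.014, 0.013, -0.707]
ft_force: [-0.8, -0.5, -4.1]
grip_width: 0.0182
[-0.8 -0.5 -4.1] [0.07 0.04 0.02] [0.5092 0.1596 0.0434]
```

```bash
python3 -m inch '0 0 0 0 2 0 1;0 0 0 0 0 0 1;0 0 0 0 0 0 1'
```

```text
clock: 10.9
eef_pos: [0.5103, 0.16, 0.0425]
tool_rot: [-0.707, 0.013, -0.013, 0.707]
ft_force: [0.6, 0.9, -4.4]
grip_width: 0.0183
```

```bash
python3 -m inch '0 0 0 0 1.5 0 1;0 0 0 0 0 0 1'; python3 -m inch '0 0 0 0 0 0 0.6;0 0 0 0 0 0 0.4;0 0 0 0 0 0 0.3;0 0 0 0 0 0 0.3;0 0 0 0 0 0 0.3'
python3 - <<'E'
from hold import *
draw('h4',[0])
E
```

```text
clock: 11.15
eef_pos: [0.5105, 0.16, 0.0415]
tool_rot: [-0.707, 0.013, -0.014, 0.707]
ft_force: [-1.4, -0.1, 1.5]
grip_width: 0.0189
clock: 11.78
eef_pos: [0.5101, 0.1599, 0.0408]
tool_rot: [0.707, -0.013, 0.013, -0.707]
ft_force: [0.5, -0.9, -0.3]
grip_width: 0.0598
```

View pics/h4_scene.png

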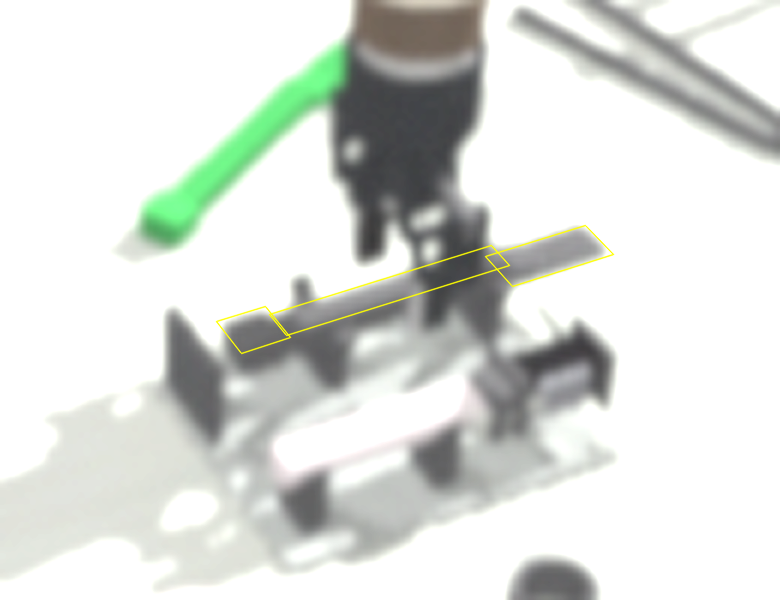

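Force went from -4.4 to +1.5 N at TCP z 41.5 mm, so the blank touched down on the notch floors. The picture shows it lying in both rests. Next I'll lift clear and check it with the view unobstructed.

```bash
python3 -m inch '0 0 0 0 -10 0 0;0 0 0 0 -40 0 0;0 0 0 0 -50 0 0;0 0 0 30 0 10 0;0 0 0 40 0 12 0;0 0 0 30 0 10 0;0 0 0 0 0 0 0'
python3 - <<'E'
from plan import *
b=np.array([*T(pg,(-.1,0,0))[:2],pg[2]])
for n in('scene','top'):
    c=bot.camera(n); 
    for t in('blank_center','blank_tip'):
        z=.045 if t=='blank_center' else .039
        for d in bot.spot_point(t,n)[:3]:
            w=at_z(c,d['point'],z); ct,st=np.cos(pg[2]),np.sin(pg[2]); e=w[:2]-pg[:2]
            print(n,t,round(d['conf'],2),np.round([ct*e[0]+st*e[1],-st*e[0]+ct*e[1]],4))
    x,y=(250,150) if n=='top' else(300,150)
    cv2.imwrite(f'pics/c_{n}.png',cv2.resize(c['color'][y:y+90,x:x+120],None,fx=6.5,fy=6.5,interpolation=cv2.INTER_CUBIC))
g=T(pg,(.0005,.034,.05)); g[2]=.032
print(rel(g),o['eef_pos'],np.degrees(np.arctan2(M[1,0],M[0,0])))
E
```

```text
clock: 12.75
eef_pos: [0.613, 0.1886, 0.1408]
tool_rot: [-0.707, 0.013, -0.014, 0.707]
ft_force: [0.3, 0.2, -0.0]
grip_width: 0.0852
scene blank_center 0.7 [-0.282  -0.0114]
scene blank_center 0.64 [-0.1931 -0.592 ]
scene blank_center 0.56 [-0.1005 -0.0021]
scene blank_tip 0.79 [-0.3083  0.0924]
scene blank_tip 0.6 [-0.1052  0.1283]
[ -2.6 108.8   3. ] [0.61301765 0.18859281 0.14076992] -2.166498563846236
```

View pics/c_scene.png

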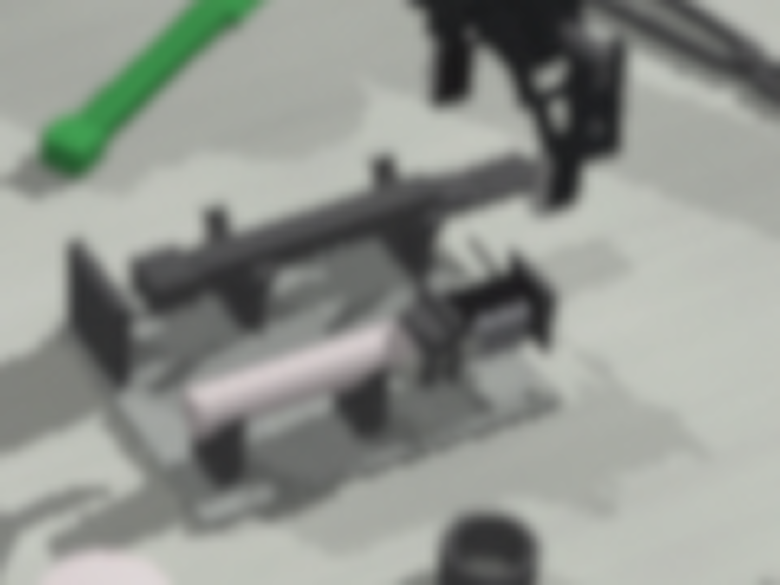

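View pics/c_top.png

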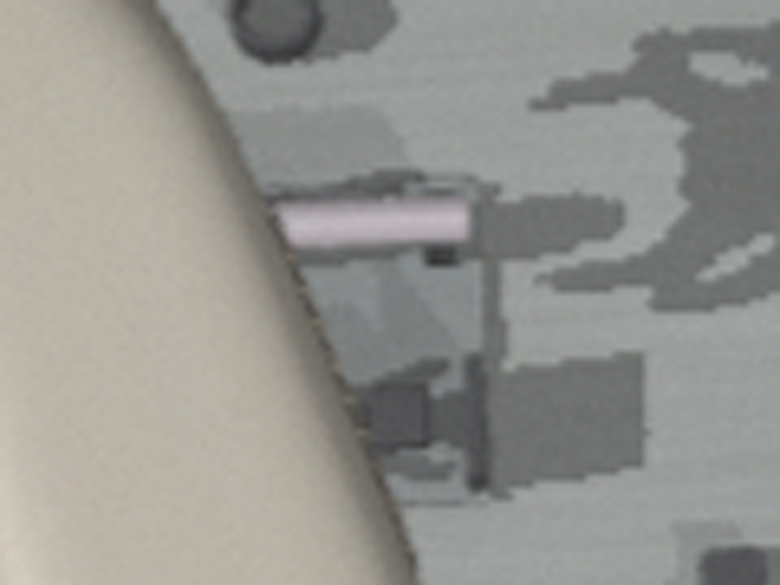

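The blank measures at (-100.5, -2) mm in the gauge frame and lies in both rests with its head on the end plate's side. Now the handle.

```bash
python3 -m inch '0 0 0 -3 20 3 0;0 0 0 0 25 0 0;0 0 0 0 25 0 0;0 0 0 0 20 0 0;0 0 0 0 14 0 0;0 0 0 0 5 0 0;0 0 0 0 0 0 0'
python3 - <<'E'
from plan import *
g=T(pg,(.0005,.034,.05)); g[2]=.032
print(rel(g),o['eef_pos'])
for n in('scene',):
    c=bot.camera(n); x,y=(320,150)
    cv2.imwrite(f'pics/d_{n}.png',cv2.resize(c['color'][y:y+90,x:x+120],None,fx=6.5,fy=6.5,interpolation=cv2.INTER_CUBIC))
E
```

```text
clock: 13.92
eef_pos: [0.6084, 0.1912, 0.0321]
tool_rot: [-0.707, 0.013, -0.013, 0.707]
ft_force: [-0.2, -0.4, 0.1]
grip_width: 0.0856
[2.2 0.1 0.6] [0.60842031 0.19124199 0.03208136]
```

View pics/d_scene.png

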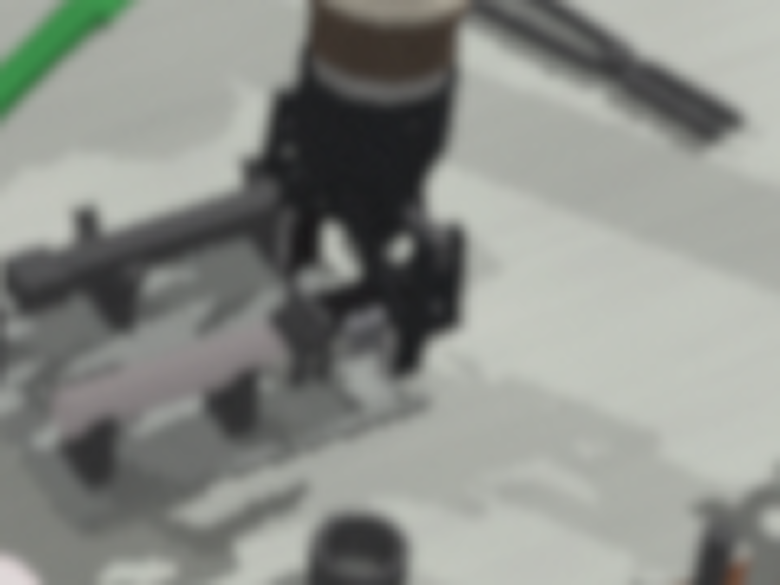

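```bash
python3 -m inch '0 0 0 2 0 0 0;0 0 0 0 0 0 0.4;0 0 0 0 0 0 0.7;0 0 0 0 0 0 1;0 0 0 0 0 0 1;0 0 0 0 0 0 1;0 0 0 0 0 0 1;0 0 0 0 0 0 1'
python3 - <<'E'
from plan import *
print(o['ft_force'],o['ft_torque'],o['grip_width'])
c=bot.camera('scene'); x,y=(320,150)
cv2.imwrite('pics/e_scene.png',cv2.resize(c['color'][y:y+90,x:x+120],None,fx=6.5,fy=6.5,interpolation=cv2.INTER_CUBIC))
E
```

```text
clock: 14.98
eef_pos: [0.6116, 0.1912, 0.0331]
tool_rot: [-0.707, 0.012, -0.014, 0.707]
ft_force: [0.8, -0.5, 5.1]
grip_width: 0.022
[ 0.82585875 -0.521725    5.10421305] [-0.28798615 -0.39207312 -0.03359571] 0.022044208540715447
```

View pics/e_scene.png

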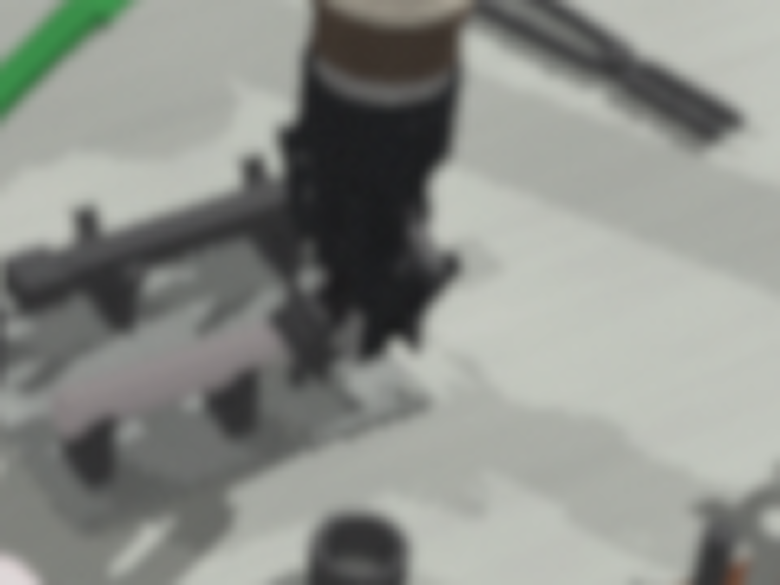

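Reading 22 mm against 18.3 mm for the 20 mm shank puts the true width near 23 to 24 mm, so the button is pressed in. I'll pull along tool z.

```bash
python3 -m inch '0 0 0 0 0 4 1;0 0 0 0 0 6 1;0 0 0 0 0 8 1;0 0 0 0 0 8 1;0 0 0 0 0 8 1;0 0 0 0 0 8 1;0 0 0 0 0 8 1;0 0 0 0 0 0 1'
```

```text
clock: 16.02
eef_pos: [0.6135, 0.2397, 0.033]
tool_rot: [0.708, -0.013, 0.015, -0.706]
ft_force: [0.6, -5.9, 7.1]
grip_width: 0.0219
```

```bash
python3 -m inch '0 0 0 0 0 8 1;0 0 0 0 0 8 1;0 0 0 0 0 8 1;0 0 0 0 0 8 1;0 0 0 0 0 6 1;0 0 0 0 0 3 1;0 0 0 0 0 0 1;0 0 0 0 0 0 1'
```

```text
clock: 17.02
eef_pos: [0.6149, 0.2799, 0.033]
tool_rot: [0.708, -0.013, 0.015, -0.706]
ft_force: [0.7, -6.6, 8.1]
grip_width: 0.0221
```

```bash
python3 -m inch '0 0 0 0 0 3 1;0 0 0 0 0 0 1;0 0 0 0 0 0 1'; python3 -m inch '0 0 0 0 0 2 1;0 0 0 0 0 0 1;0 0 0 0 0 0 1'
```

```text
clock: 17.4
eef_pos: [0.615, 0.2811, 0.0329]
tool_rot: [0.709, -0.014, 0.015, -0.705]
ft_force: [0.0, -10.1, 8.2]
grip_width: 0.022
clock: 17.77
eef_pos: [0.615, 0.2811, 0.0328]
tool_rot: [0.71, -0.014, 0.015, -0.704]
ft_force: [-0.0, -15.1, 8.9]
grip_width: 0.022
```

The TCP stays at y = 0.2811, 90 mm out, while the pull rises from 6.6 to 15 N. That is the second stop. One last look at the blank before handing in.

```bash
python3 -m inch '0 0 0 0 0 0 1;0 0 0 0 0 0 1;0 0 0 0 0 0 1'
python3 - <<'E'
from plan import *
for n in('scene','top'):
    c=bot.camera(n)
    for t,z in(('blank_center',.045),('blank_tip',.039),('handle_grip',.05)):
        for d in bot.spot_point(t,n)[:3]:
            w=at_z(c,d['point'],z); ct,st=np.cos(pg[2]),np.sin(pg[2]); e=w[:2]-pg[:2]
            print(n,t,round(d['conf'],2),np.round([ct*e[0]+st*e[1],-st*e[0]+ct*e[1]],4))
    x,y=(250,150) if n=='top' else(310,130)
    cv2.imwrite(f'pics/f_{n}.png',cv2.resize(c['color'][y:y+90,x:x+120],None,fx=6.5,fy=6.5,interpolation=cv2.INTER_CUBIC))
E
```

```text
clock: 18.15
eef_pos: [0.615, 0.2812, 0.0329]
tool_rot: [0.71, -0.014, 0.015, -0.704]
ft_force: [0.4, -15.1, 10.1]
grip_width: 0.022
scene blank_center 0.72 [-0.2559 -0.0133]
scene blank_center 0.62 [-0.1135  0.0065]
scene blank_tip 0.84 [-0.3181  0.0901]
scene blank_tip 0.69 [-0.1055  0.1264]
scene handle_grip 0.53 [-0.0155  0.1253]
top blank_center 0.83 [-0.0947 -0.0111]
```

View pics/f_scene.png

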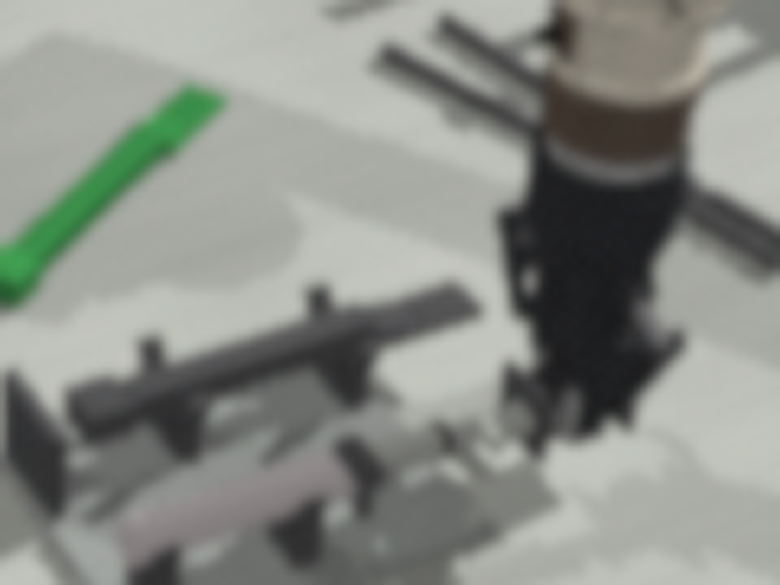

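The picture shows the telescope drawn out in stages (350,460) to (520,430) and held. The blank still lies in both rests, with its tip free at (460,300).

```bash
python3 -c "
from workcell import bot
print(bot.job_done()); o=bot.get_obs(); print(o['clock'],o['eef_pos'],o['ft_force'],o['grip_width'])"
```

```text
the job is handed in; nothing more can be done
None
the job is handed in; nothing more can be done
```

The job is handed in; no verdict was reported. The dark blank lies released in both rests, head on the end plate's side, and the handle was being held out at the second stop when I handed in (clock about 18 s of 53 s).

- **Blank:** as I lowered it, the wrist force went from -4.4 to +1.5 N, which marks contact with the notch floors. After release the scene camera put its centre at about (-100.5, -2) mm in the gauge frame. The last picture shows it still in both notches.
- **Button:** I judged it pressed in from the grip opening. It read 22.0 mm, against 18.3 mm on the 20 mm shank. The joint itself could not be read.
- **Telescope:** the handle travelled 90 mm. The tool then stayed at y = 0.281 m while the pull rose from 6.6 to about 15 N, so it is at the firm second stop. The pull held at 15 N over the last rows.
- **Checks that disagreed:** in the last pictures the networks scattered. Scene put the blank's centre at (-113, +6) mm, and top put it at (-95, -11) mm with the arm in the way. Neither fits the picture or the earlier reading, and I took both as noise.
- **Bystanders:** I planned the moves clear of them and felt no unexpected contact, but did not measure their positions again at the end.

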